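# Turn the row of books round for the visitors

## Task

Move the four books one by one from the grey packing rack to the wooden display rack in reverse order, so that visitors across the table read the row the right way: seen from the robot, the book from the left end goes into the right-end slot, the second from the left into the second from the right, and so on (each starting bay has its book's colour). Keep every book upright all the time, and leave each one standing upright on the board in its own slot, centred front to back, let go and at rest.

Things in the scene. Friction and masses are not known exactly. Their poses are not given: they have to be found in the camera images.
- book_maroon: maroon pocket book in a hard slipcase, a plain rigid block standing upright: 105 mm deep (its x), 26 mm thick (its y), 140 mm tall (its z), about 0.26 kg; top and sides maroon, with a pale label on each broad side and pale page edges towards +x. Origin at the centre of its underside. It starts upright in the bay of the same colour; gripped across its 26 mm from above
- book_blue: blue pocket book in a hard slipcase, a plain rigid block standing upright: 105 mm deep (its x), 26 mm thick (its y), 140 mm tall (its z), about 0.26 kg; top and sides blue, with a pale label on each broad side and pale page edges towards +x. Origin at the centre of its underside. It starts upright in the bay of the same colour; gripped across its 26 mm from above
- book_yellow: yellow pocket book in a hard slipcase, a plain rigid block standing upright: 105 mm deep (its x), 26 mm thick (its y), 140 mm tall (its z), about 0.26 kg; top and sides yellow, with a pale label on each broad side and pale page edges towards +x. Origin at the centre of its underside. It starts upright in the bay of the same colour; gripped across its 26 mm from above
- book_green: green pocket book in a hard slipcase, a plain rigid block standing upright: 105 mm deep (its x), 26 mm thick (its y), 140 mm tall (its z), about 0.26 kg; top and sides green, with a pale label on each broad side and pale page edges towards +x. Origin at the centre of its underside. It starts upright in the bay of the same colour; gripped across its 26 mm from above
- bay_maroon: fixed bay on the packing rack that shows where the maroon book starts: maroon floor plate 130 mm (x) by 58 mm (y), 4 mm thick, with two aluminium slats along x, 50 mm high above the plate and 46 mm apart. Origin at the centre of the plate's underside (on the rack board), z up
- bay_blue: fixed bay on the packing rack that shows where the blue book starts: blue floor plate 130 mm (x) by 58 mm (y), 4 mm thick, with two aluminium slats along x, 50 mm high above the plate and 46 mm apart. Origin at the centre of the plate's underside (on the rack board), z up
- bay_yellow: fixed bay on the packing rack that shows where the yellow book starts: yellow floor plate 130 mm (x) by 58 mm (y), 4 mm thick, with two aluminium slats along x, 50 mm high above the plate and 46 mm apart. Origin at the centre of the plate's underside (on the rack board), z up
- bay_green: fixed bay on the packing rack that shows where the green book starts: green floor plate 130 mm (x) by 58 mm (y), 4 mm thick, with two aluminium slats along x, 50 mm high above the plate and 46 mm apart. Origin at the centre of the plate's underside (on the rack board), z up
- packing_rack: fixed grey board 140 mm (x) by 340 mm (y), 12 mm thick, carrying the four coloured bays in a row at y = +120, +40, -40, -120 mm (which bay is where is shuffled). Origin at the centre of its underside; +y is the left end as seen from the robot, +x points away from the robot; the board is yawed a little. It may stand left or right of the display rack
- display_rack: fixed pale wooden board, 140 mm (x) by 340 mm (y), 12 mm thick (books stand on its top). Four empty slots centred at x = 0, y = +120, +40, -40, -120 mm, each 46 mm wide between two wooden slats along x (100 mm long, 6 mm thick, 50 mm high above the board). Origin at the centre of its underside; +y: left end seen from the robot, +x: away from the robot; yawed a little

How it is judged:
By the outcome, as a careful person would: the job done as asked, in the order asked, and still so for the second after the job is handed in, with the robot touching nothing.
It also fails if it takes over 122 s, if anything falls off the work surface, if the arm or the gripper's body presses on something with over 40 N, if the wrist force passes 120 N, or if a joint passes its speed limit or range.

## Robot

A 6-joint arm with a two-finger parallel gripper is mounted at the origin on the work surface. World frame = base frame: x ahead of the robot, y to its left, z up, the work surface at z = 0. Lengths are in mm, angles in rad, forces in N, time in s.
With the tool pointing down it reaches from about 275 to 825 mm from the base axis. Payload 5.2 kg.
Tool frame: the origin (TCP) lies between the finger pads; the fingertips stand 22 mm ahead of it and the grasp point (between the pads) lies 3 mm ahead of it; z points along the fingers, y is the line along which they close (so a half turn about z gives the same grasp; the last joint's range is limited). The gripper opens to 93 mm and grips with 3 to 60 N. Pads are 15 mm wide; open, the fingers measure 128 mm over their backs; the gripper's body (75 mm by 188 mm) begins 65 mm behind the grasp point.
Start: joints at [-1.547, 0.259, 1.535, -0, 1.348, -0.203], TCP at [123.694, -535.915, 240.653] pointing down, gripper open.
Joint ranges: [-3.14, 3.14], [-0.91, 2.08], [0.19, 2.58], [-1.22, 4.36], [0.22, 2.71], [-3.12, 3.12]. Speed limits (rad/s): [2.57, 2.57, 3.14, 3.14, 3.14, 3.14].

## Interface

Orientations are given as a unit quaternion [w, x, y, z].
In Python, from station import env, vision, ticket gives the robot as it stands.
- The arm moves only by the shell command python3 -m creep 'ROWS' [FORCE]. ROWS is JSON, a list of rows, each an object of numbers: "dx", "dy", "dz": the shift along the tool's x, y, z in cm; "rx", "ry", "rz": the turn, a rotation vector about the tool's x, y, z in degrees; "claw": the opening, from -1 (shut) to 1 (fully open). In form: [{"dx": .., "dy": .., "dz": .., "rx": .., "ry": .., "rz": .., "claw": ..}, ...]. A call has 1 to 12 rows; each row is the pose to reach, as a shift and turn from the pose commanded when the call began, along the tool's axes at that moment; what a row does not reach only later rows make up. A row lasts 1/12 s, in which the tool goes at most 41.7 mm and 7.16 degrees, less where a joint would pass 70% of its speed; a pose out of reach is approached as far as the arm can. A call with a gripper value outside its range is refused whole. The fingers move at their own pace and stop on an object; FORCE is the grip in N (left out, the last holds). Time passes only in rows, so rows that repeat a pose let the fingers close. It gives the time, the measured TCP pose, the force, the opening and the grip force at its end, in the units of the state.
- env.read_state(): the state, without advancing time (a new reading comes with each control period).
- vision.capture(name): name is "side" or "top"; returns a dict with "frame" (384x512x3 uint8, blue, green, red), "z_map" (384x512 float32, mm along the optical axis (not along the pixel's ray), 0 where there is no reading), "fx", "fy", "cx", "cy" (pixels), "cam_to_world" (4x4, takes a point from camera to world coordinates). Camera axes: x right, y up, looking along -z (the intrinsics and any distortion apply to the point x, -y, -z); pixel columns grow to the right and rows downward; lengths in mm; the calibration is good to about 2 mm. A picture is of the moment at which its call begins.
- ticket.finish_job(): hands the job in; it is judged then, once.
The state is a dict: "time_s": time; "qpos": joint angles; "qd": joint speeds; "joint_torque": joint torques, N m; "tcp_pos": TCP position; "tcp_rot": TCP orientation; "force": force on the tool from outside, world axes, zero at the start; "moment": the same for the moment, N m; "gripper_width": finger opening in mm; "gripper_force": force on a finger pad.
Only numpy, scipy, OpenCV 4.12 (cv2) and the standard library are available. Lean on these libraries where they do the work, as an engineer would, in place of code of your own. Each camera call takes 0.05 s, during which the arm holds its last target. There are 200 camera calls.

## Working session

There is one attempt and no reset: what is moved stays moved. The work goes in short steps, Python scripts to look and compute and a shell command to move; the robot and the scene stay as the last step left them, time stands still between calls to the robot, and variables do not carry over. Pictures are saved under pics/ and viewed, at most 14 in all, crops included, and the job is handed in when it is done.

```bash
mkdir -p pics; ls; python3 - <<'E'
from station import env, vision
import cv2,numpy as np
s=env.read_state(); print(s)
for n in("top","side"):
    c=vision.capture(n); cv2.imwrite(f"pics/{n}0.png",c["frame"]); np.savez(f"{n}0.npz",**c)
    print(n,{k:c[k] for k in c if k not in("frame","z_map")})
E
```

```text
pics
{'time_s': 0.0, 'qpos': array([-1.54679151e+00,  2.59318228e-01,  1.53608480e+00, -4.12503098e-05,
        1.34802710e+00, -2.02746945e-01]), 'qd': array([ 9.95570184e-05, -7.11281275e-04,  1.46864028e-03,  8.58578399e-04,
        1.77037154e-03,  7.36796334e-05]), 'joint_torque': array([ 1.54082995e-04, -4.37314582e+01, -2.84005952e+01,  7.18600047e-02,
        4.13471670e-02, -1.44558471e-04]), 'tcp_pos': array([ 123.67217384, -535.37808598,  239.83033941]), 'tcp_rot': array([-9.16863457e-04,  9.93578899e-01,  1.13137644e-01,  6.19680384e-05]), 'force': array([ 0.36142737, -0.3651039 ,  0.10771607]), 'moment': array([ 0.0139912 , -0.00539224,  0.01486944]), 'gripper_force': 0.0, 'gripper_width': 92.98370652832105}
top {'fx': 432.5952400123326, 'fy': 432.5952400123326, 'cx': 258.8512696056648, 'cy': 196.1770583831022, 'cam_to_world': array([[-2.23036315e-02,  9.88908087e-01, -1.46844627e-01,
         3.48313260e+02],
       [-9.99751090e-01, -2.21429733e-02,  2.72883351e-03,
        -3.41006891e+01],
       [-5.53011128e-04,  1.46868939e-01,  9.89155806e-01,
         1.01190822e+03],
       [ 0.00000000e+00,  0.00000000e+00,  0.00000000e+00,
         1.00000000e+00]])}
side {'fx': 384.8943978220681, 'fy': 384.8943978220681, 'cx': 255.65694397309068, 'cy': 188.103428602399, 'cam_to_world': array([[-9.99544519e-01,  2.74779533e-02, -1.24786248e-02,
         4.90996053e+02],
       [-2.82529654e-02, -7.06678396e-01,  7.06970590e-01,
         6.97936900e+02],
       [ 1.06077303e-02,  7.07001136e-01,  7.07132851e-01,
         7.60603901e+02],
       [ 0.00000000e+00,  0.00000000e+00,  0.00000000e+00,
         1.00000000e+00]])}
```

View pics/top0.png

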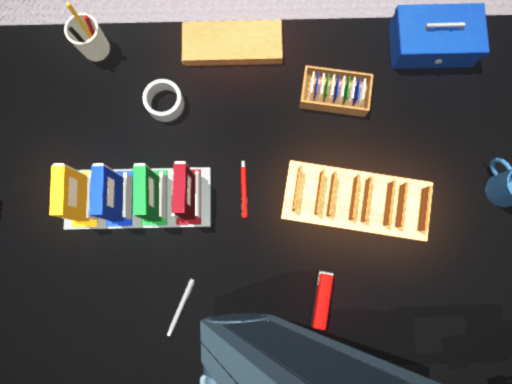

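View pics/side0.png

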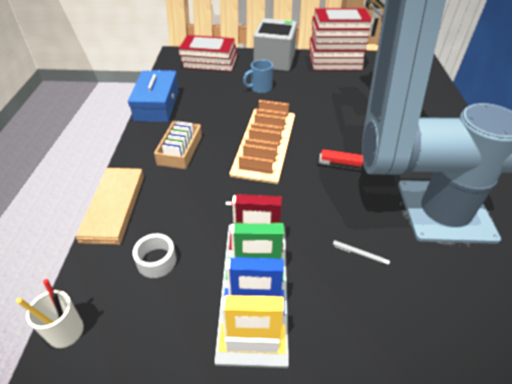

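The top view shows the packing rack on the left (cols 50–212, rows 162–230), with yellow, blue, green and maroon from the left. The empty display rack is on the right (cols 282–433, rows 162–240). The side view shows the same order, with the books at col ~255, rows 195–340, and the display rack at cols 233–295, rows 100–180. Next I'll measure both.

```bash
cat > h.py <<'E'
import numpy as np,cv2
def ray(c,px):
    px=np.atleast_2d(px).astype(float); M=c["cam_to_world"]
    d=np.c_[(px[:,0]-c["cx"])/c["fx"],-(px[:,1]-c["cy"])/c["fy"],-np.ones(len(px))]
    return M[:3,3],d@M[:3,:3].T
def cloud(c):
    v,u=np.mgrid[0:384,0:512]; o,d=ray(c,np.c_[u.ravel(),v.ravel()])
    P=o+d*c["z_map"].reshape(-1,1); P[c["z_map"].ravel()==0]=np.nan
    return P.reshape(384,512,3)
def plane(c,px,z):
    o,d=ray(c,px); return o+d*((z-o[2])/d[:,2])[:,None]
def tri(c1,p1,c2,p2):
    o1,d1=ray(c1,p1);o2,d2=ray(c2,p2);d1,d2=d1[0],d2[0]
    t=np.linalg.lstsq(np.c_[d1,-d2],o2-o1,rcond=None)[0]
    a,b=o1+t[0]*d1,o2+t[1]*d2; return (a+b)/2,np.linalg.norm(a-b)
HUE={"yellow":(20,35),"blue":(105,125),"green":(50,85),"maroon":(170,180)}
def cmask(f,n):
    h=cv2.cvtColor(f,cv2.COLOR_BGR2HSV); lo,hi=HUE[n]
    m=(h[...,0]>=lo)&(h[...,0]<=hi)&(h[...,1]>110)&(h[...,2]>50)
    return m
def rect(P):
    r=cv2.minAreaRect(P[:,:2].astype(np.float32)); (x,y),(w,h),a=r
    if w<h: w,h,a=h,w,a+90
    return np.round([x,y,w,h,(a+90)%180-90],1)
E
python3 - <<'E'
from h import *
T=dict(np.load("top0.npz"));S=dict(np.load("side0.npz"))
CT,CS=cloud(T),cloud(S)
for n in HUE:
    px=[]
    for c,C,nm in((T,CT,"top"),(S,CS,"side")):
        m=cmask(c["frame"],n)&(C[...,1]>0)&(C[...,0]<650)&(C[...,0]>300)
        z=C[...,2][m]; zt=np.median(np.sort(z)[-150:])
        t=m&(abs(C[...,2]-zt)<5)
        k,lab,st,ce=cv2.connectedComponentsWithStats(t.astype(np.uint8)); i=1+np.argmax(st[1:,4]); t=lab==i
        v,u=np.nonzero(t); pp=plane(c,np.c_[u,v],156)
        px.append(ce[i]); print(n,nm,t.sum(),"ztop",zt.round(1),"depth c",C[t].mean(0).round(1),"rect(plane156)",rect(pp),"px",ce[i].round(1))
    X,g=tri(T,px[0],S,px[1]); print("   tri",X.round(1),"gap",g.round(1))
# display rack: wood colour, and grey board by depth
for nm,c,C in(("top",T,CT),("side",S,CS)):
    h=cv2.cvtColor(c["frame"],cv2.COLOR_BGR2HSV)
    for lab,reg in(("disp",(C[...,1]<-40)&(C[...,1]>-480)),("pack",(C[...,1]>50)&(C[...,1]<450))):
        m=reg&(C[...,0]>330)&(C[...,0]<640)&(C[...,2]>7)&(C[...,2]<18)
        if lab=="disp": m&=(h[...,0]<30)&(h[...,1]>40)&(h[...,2]>90)
        mm=cv2.morphologyEx(m.astype(np.uint8),cv2.MORPH_OPEN,np.ones((2,2)))
        k,L,st,ce=cv2.connectedComponentsWithStats(mm); keep=np.isin(L,[i for i in range(1,k) if st[i,4]>40])
        v,u=np.nonzero(keep); 
        if len(u)==0: continue
        print(nm,lab,keep.sum(),"z",np.median(C[...,2][keep]).round(1),"rect plane12",rect(plane(c,np.c_[u,v],12)),"depth",rect(C[keep]))
    # slat tops
    m=(C[...,1]<-40)&(C[...,1]>-480)&(C[...,0]>330)&(C[...,0]<640)&(C[...,2]>55)&(C[...,2]<70)&(h[...,0]<30)&(h[...,1]>40)
    k,L,st,ce=cv2.connectedComponentsWithStats(m.astype(np.uint8))
    for i in range(1,k):
        if st[i,4]>15:
            v,u=np.nonzero(L==i); print("  slat",nm,st[i,4],"z",np.median(C[...,2][L==i]).round(1),C[L==i].mean(0).round(1),rect(plane(c,np.c_[u,v],62)))
E
```

```text
yellow top 659 ztop 158.4 depth c [495.9 368.6 156.6] rect(plane156) [496.5 368.4 100.2  28.    0.5] px [ 56.4 190.6]
yellow side 818 ztop 155.7 depth c [496.6 371.8 154.2] rect(plane156) [496.9 372.9  96.8  27.8   0.5] px [254.  303.8]
   tri [496.6 370.8 152.1] gap 0.1
blue top 624 ztop 158.4 depth c [493.5 288.8 156.7] rect(plane156) [ 4.946e+02  2.891e+02  1.000e+02  2.590e+01 -1.000e-01] px [ 96.3 190.8]
blue side 666 ztop 155.2 depth c [494.9 292.6 154. ] rect(plane156) [494.9 294.2  96.   28.8  -0. ] px [256.3 264.7]
   tri [494.6 290.9 151.2] gap 0.5
green top 618 ztop 158.3 depth c [491.8 203.3 156.6] rect(plane156) [492.8 203.6 100.2  24.2   0.9] px [139.  190.8]
green side 523 ztop 154.9 depth c [492.  207.4 153.8] rect(plane156) [491.9 210.4  96.6  28.2   2.1] px [258.8 229. ]
   tri [492.3 205.  150.7] gap 0.6
maroon top 605 ztop 158.4 depth c [494.5 124.  156.7] rect(plane156) [495.  124.3  99.7  25.2  -1.5] px [178.6 188.5]
maroon side 442 ztop 155.0 depth c [494.  128.4 153.7] rect(plane156) [495.2 130.4  98.3  29.1  -1.9] px [258.7 200.4]
   tri [494.7 125.2 150.5] g
[... 938 characters left out ...]
 89.7] depth [503.2 254.7 336.1 139.4  87.4]
  slat side 59 z 58.3 [ 454.6 -404.6   58.2] [ 456.3 -398.2   97.5   12.5  -10.4]
  slat side 61 z 57.6 [ 462.9 -353.8   57.9] [ 466.4 -346.9   95.8   14.6  -10. ]
  slat side 63 z 58.6 [ 471.8 -326.8   58.4] [ 470.5 -320.1   98.3   13.3  -10.6]
  slat side 65 z 58.6 [ 479.6 -275.8   58.3] [ 481.2 -269.9   96.5   13.7  -11.2]
  slat side 73 z 57.9 [ 485.7 -248.3   58.3] [ 485.3 -242.7   98.8   12.1  -10.1]
  slat side 76 z 58.5 [ 494.  -196.9   58.4] [ 494.4 -191.3   98.4   13.2   -9.8]
  slat side 77 z 58.4 [ 496.4 -169.3   58.4] [ 499.8 -165.2   97.8   10.8  -10.4]
  slat side 88 z 58.5 [ 507.2 -118.3   58.3] [ 509.  -113.6   97.4   11.9  -10.1]
```

```bash
cat > go.py <<'E'
import sys,numpy as np
from station import env
from scipy.spatial.transform import Rotation as R
s=env.read_state(); x,y,z,yaw=map(float,sys.argv[1:5])
r=R.from_quat(s["tcp_rot"],scalar_first=True)
g=R.from_euler("z",yaw,degrees=True)*R.from_euler("x",180,degrees=True)
X=r.apply([1,0,0])
print("t",round(s["time_s"],2),"tcp",s["tcp_pos"].round(1),"yaw",np.degrees(np.arctan2(X[1],X[0])).round(2),"q",s["qpos"].round(2),"w",round(s["gripper_width"],1))
print("dx dy dz cm",(r.inv().apply(np.array([x,y,z])-s["tcp_pos"])/10).round(2),"rot deg",np.degrees((r.inv()*g).as_rotvec()).round(2))
E
python3 - <<'E'
from h import *
T=dict(np.load("top0.npz"));C=cloud(T)
m=((C[...,2]>152)&(C[...,2]<163)&(C[...,1]>80)&(C[...,1]<420)&(C[...,0]>400)&(C[...,0]<600)).astype(np.uint8)
k,L,st,ce=cv2.connectedComponentsWithStats(m)
for i in range(1,k):
    if st[i,4]>100:
        v,u=np.nonzero(L==i); P=plane(T,np.c_[u,v],156); print(st[i,4],rect(P),P[:,0].min().round(1),P[:,0].max().round(1))
E
python3 go.py 499 370 240 0.5; python3 -m creep --help | head -20
```

```text
679 [497.  124.7 103.9  26.6  -1.6] 444.9 549.1
705 [498.4 368.1 104.3  28.7   0.5] 446.4 550.5
700 [4.967e+02 2.889e+02 1.042e+02 2.830e+01 2.000e-01] 444.6 548.7
668 [494.8 202.6 104.6  25.9   1.2] 442.7 546.8
t 0.1 tcp [ 123.7 -535.5  239.9] yaw 12.99 q [-1.55  0.26  1.54 -0.    1.35 -0.2 ] w 92.9
dx dy dz cm [ 56.93 -79.79   0.13] rot deg [-9.000e-02 -1.000e-02  1.249e+01]invalid input: not JSON, or not a number
```

```bash
python3 -m creep '[{"dx":14,"dy":-20,"rz":6,"claw":0.3},{"dx":28.5,"dy":-39.9,"rz":12.5,"claw":0.3},{"dx":28.5,"dy":-39.9,"rz":12.5,"claw":0.3},{"dx":28.5,"dy":-39.9,"rz":12.5,"claw":0.3},{"dx":28.5,"dy":-39.9,"rz":12.5,"claw":0.3},{"dx":28.5,"dy":-39.9,"rz":12.5,"claw":0.3},{"dx":28.5,"dy":-39.9,"rz":12.5,"claw":0.3},{"dx":28.5,"dy":-39.9,"rz":12.5,"claw":0.3},{"dx":28.5,"dy":-39.9,"rz":12.5,"claw":0.3},{"dx":28.5,"dy":-39.9,"rz":12.5,"claw":0.3},{"dx":28.5,"dy":-39.9,"rz":12.5,"claw":0.3},{"dx":28.5,"dy":-39.9,"rz":12.5,"claw":0.3}]'; python3 go.py 498.5 369.5 240 0.5
```

```text
t 0.1 tcp [ 123.7 -535.5  239.9] yaw 12.99 q [-1.55  0.26  1.54 -0.    1.35 -0.2 ] w 92.9
dx dy dz cm [ 56.87 -79.75   0.13] rot deg [-9.000e-02 -1.000e-02  1.249e+01]schema error: expected keys dx, dy, dz, rx, ry, rz, claw
```

```bash
python3 -m creep '[{"dx":28.5,"dy":-39.9,"dz":0,"rx":0,"ry":0,"rz":12.5,"claw":0.3},{"dx":28.5,"dy":-39.9,"dz":0,"rx":0,"ry":0,"rz":12.5,"claw":0.3},{"dx":28.5,"dy":-39.9,"dz":0,"rx":0,"ry":0,"rz":12.5,"claw":0.3},{"dx":28.5,"dy":-39.9,"dz":0,"rx":0,"ry":0,"rz":12.5,"claw":0.3},{"dx":28.5,"dy":-39.9,"dz":0,"rx":0,"ry":0,"rz":12.5,"claw":0.3},{"dx":28.5,"dy":-39.9,"dz":0,"rx":0,"ry":0,"rz":12.5,"claw":0.3},{"dx":28.5,"dy":-39.9,"dz":0,"rx":0,"ry":0,"rz":12.5,"claw":0.3},{"dx":28.5,"dy":-39.9,"dz":0,"rx":0,"ry":0,"rz":12.5,"claw":0.3},{"dx":28.5,"dy":-39.9,"dz":0,"rx":0,"ry":0,"rz":12.5,"claw":0.3},{"dx":28.5,"dy":-39.9,"dz":0,"rx":0,"ry":0,"rz":12.5,"claw":0.3},{"dx":28.5,"dy":-39.9,"dz":0,"rx":0,"ry":0,"rz":12.5,"claw":0.3},{"dx":28.5,"dy":-39.9,"dz":0,"rx":0,"ry":0,"rz":12.5,"claw":0.3}]'; python3 go.py 498.5 369.5 240 0.5
```

```text
time_s: 1.1
tcp_pos: [311.6, -80.2, 240.7]
tcp_rot: [-0.0, 1.0, 0.004, 0.0]
force: [0.7, -0.6, -0.5]
gripper_width: 60.3
gripper_force: 0.0
t 1.1 tcp [311.6 -80.2 240.7] yaw 0.51 q [-0.6  -0.18  2.    0.    1.33  0.96] w 60.3
dx dy dz cm [ 19.09 -44.8    0.09] rot deg [-0.02 -0.03  0.01]
```

```bash
python3 -m creep '[{"dx":19.1,"dy":-45.1,"dz":0,"rx":0,"ry":0,"rz":0,"claw":0.3},{"dx":19.1,"dy":-45.1,"dz":0,"rx":0,"ry":0,"rz":0,"claw":0.3},{"dx":19.1,"dy":-45.1,"dz":0,"rx":0,"ry":0,"rz":0,"claw":0.3},{"dx":19.1,"dy":-45.1,"dz":0,"rx":0,"ry":0,"rz":0,"claw":0.3},{"dx":19.1,"dy":-45.1,"dz":0,"rx":0,"ry":0,"rz":0,"claw":0.3},{"dx":19.1,"dy":-45.1,"dz":0,"rx":0,"ry":0,"rz":0,"claw":0.3},{"dx":19.1,"dy":-45.1,"dz":0,"rx":0,"ry":0,"rz":0,"claw":0.3},{"dx":19.1,"dy":-45.1,"dz":0,"rx":0,"ry":0,"rz":0,"claw":0.3},{"dx":19.1,"dy":-45.1,"dz":0,"rx":0,"ry":0,"rz":0,"claw":0.3},{"dx":19.1,"dy":-45.1,"dz":0,"rx":0,"ry":0,"rz":0,"claw":0.3},{"dx":19.1,"dy":-45.1,"dz":0,"rx":0,"ry":0,"rz":0,"claw":0.3},{"dx":19.1,"dy":-45.1,"dz":0,"rx":0,"ry":0,"rz":0,"claw":0.3}]'; python3 - <<'E'
from station import env,vision
import cv2,numpy as np
ims=[vision.capture(n)["frame"] for n in("top","side")]
cv2.imwrite("pics/a1.png",np.hstack([ims[0][100:300,20:300],ims[1][150:350,180:400]]))
E
python3 go.py 498.5 369.5 240 0.5
```

```text
time_s: 2.1
tcp_pos: [499.0, 372.7, 239.7]
tcp_rot: [-0.0, 1.0, 0.005, -0.0]
force: [1.0, -0.1, 0.8]
gripper_width: 60.4
gripper_force: 0.0
t 2.2 tcp [499.3 373.5 238.8] yaw 0.7 q [0.46 0.39 1.35 0.   1.4  2.02] w 60.4
dx dy dz cm [-0.09  0.4  -0.12] rot deg [-0.04  0.07  0.2 ]
```

View pics/a1.png

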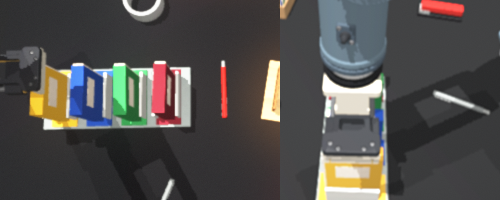

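The crops show the gripper over the yellow book (left crop ~(35,85)) with the fingers on either side of it. I'll lower it part way and let it settle.

```bash
python3 -m creep '[{"dx":0,"dy":0,"dz":2,"rx":0,"ry":0,"rz":0,"claw":0.3},{"dx":0,"dy":0,"dz":4,"rx":0,"ry":0,"rz":0,"claw":0.3},{"dx":0,"dy":0,"dz":4,"rx":0,"ry":0,"rz":0,"claw":0.3},{"dx":0,"dy":0,"dz":4,"rx":0,"ry":0,"rz":0,"claw":0.3}]'; python3 go.py 498.5 369.5 130 0.5
```

```text
time_s: 2.53
tcp_pos: [497.7, 368.5, 199.5]
tcp_rot: [0.001, 1.0, 0.004, -0.002]
force: [-0.3, -0.7, 0.3]
gripper_width: 60.4
gripper_force: 0.0
t 2.53 tcp [497.7 368.5 199.5] yaw 0.47 q [ 0.46  0.41  1.42 -0.    1.32  2.02] w 60.4
dx dy dz cm [ 0.1  -0.11  6.95] rot deg [ 0.11  0.19 -0.03]
```

```bash
python3 -m creep '[{"dx":0.1,"dy":-0.1,"dz":2,"rx":0,"ry":0,"rz":0,"claw":0.3},{"dx":0.1,"dy":-0.1,"dz":4.5,"rx":0,"ry":0,"rz":0,"claw":0.3},{"dx":0.1,"dy":-0.1,"dz":6,"rx":0,"ry":0,"rz":0,"claw":0.3},{"dx":0.1,"dy":-0.1,"dz":7,"rx":0,"ry":0,"rz":0,"claw":0.3},{"dx":0.1,"dy":-0.1,"dz":7,"rx":0,"ry":0,"rz":0,"claw":0.3},{"dx":0.1,"dy":-0.1,"dz":7,"rx":0,"ry":0,"rz":0,"claw":-0.3},{"dx":0.1,"dy":-0.1,"dz":7,"rx":0,"ry":0,"rz":0,"claw":-0.6},{"dx":0.1,"dy":-0.1,"dz":7,"rx":0,"ry":0,"rz":0,"claw":-0.8},{"dx":0.1,"dy":-0.1,"dz":7,"rx":0,"ry":0,"rz":0,"claw":-0.8},{"dx":0.1,"dy":-0.1,"dz":7,"rx":0,"ry":0,"rz":0,"claw":-0.8},{"dx":0.1,"dy":-0.1,"dz":7,"rx":0,"ry":0,"rz":0,"claw":-0.8}]' 40; python3 go.py 498.5 369.5 305 0.5
```

```text
time_s: 3.45
tcp_pos: [500.0, 370.6, 131.2]
tcp_rot: [-0.0, 1.0, 0.004, 0.0]
force: [0.2, -0.4, -1.5]
gripper_width: 26.0
gripper_force: 40.0
t 3.45 tcp [500.  370.6 131.2] yaw 0.5 q [ 0.46  0.47  1.5  -0.    1.17  2.02] w 26.0
dx dy dz cm [ -0.13   0.11 -17.38] rot deg [-0.01 -0.04  0.  ]
```

```bash
python3 -m creep '[{"dx":0,"dy":0,"dz":-0.5,"rx":0,"ry":0,"rz":0,"claw":-0.8},{"dx":0,"dy":0,"dz":-1.5,"rx":0,"ry":0,"rz":0,"claw":-0.8},{"dx":0,"dy":0,"dz":-3,"rx":0,"ry":0,"rz":0,"claw":-0.8},{"dx":0,"dy":0,"dz":-5,"rx":0,"ry":0,"rz":0,"claw":-0.8},{"dx":0,"dy":0,"dz":-7.5,"rx":0,"ry":0,"rz":0,"claw":-0.8},{"dx":0,"dy":0,"dz":-10,"rx":0,"ry":0,"rz":0,"claw":-0.8},{"dx":0,"dy":0,"dz":-12.5,"rx":0,"ry":0,"rz":0,"claw":-0.8},{"dx":0,"dy":0,"dz":-14.5,"rx":0,"ry":0,"rz":0,"claw":-0.8},{"dx":0,"dy":0,"dz":-16,"rx":0,"ry":0,"rz":0,"claw":-0.8},{"dx":0,"dy":0,"dz":-17,"rx":0,"ry":0,"rz":0,"claw":-0.8},{"dx":0,"dy":0,"dz":-17.5,"rx":0,"ry":0,"rz":0,"claw":-0.8},{"dx":0,"dy":0,"dz":-17.5,"rx":0,"ry":0,"rz":0,"claw":-0.8}]'; python3 - <<'E'
from station import env,vision
import cv2,numpy as np
from h import *
c=vision.capture("side"); C=cloud(c); m=cmask(c["frame"],"yellow")&(C[...,2]>150)&(C[...,1]>300)&(C[...,0]<600)&(C[...,0]>400)
k,L,st,ce=cv2.connectedComponentsWithStats(m.astype(np.uint8));i=1+np.argmax(st[1:,4]);P=C[L==i]
print(np.nanpercentile(P,[2,50,98],axis=0).round(0))
cv2.imwrite("pics/a2.png",c["frame"][100:384,120:420])
E
python3 go.py 461 -380 305 -10.3
```

```text
time_s: 4.45
tcp_pos: [500.0, 370.7, 306.9]
tcp_rot: [-0.0, 1.0, 0.004, 0.001]
force: [-0.0, -0.1, -3.7]
gripper_width: 25.9
gripper_force: 40.0
[[448. 366. 197.]
 [486. 385. 231.]
 [544. 387. 331.]]
t 4.5 tcp [499.7 370.6 305.6] yaw 0.5 q [0.46 0.36 1.24 0.   1.54 2.02] w 25.9
dx dy dz cm [-4.520e+00  7.502e+01  6.000e-02] rot deg [0.00e+00 1.00e-02 1.08e+01]
```

View pics/a2.png

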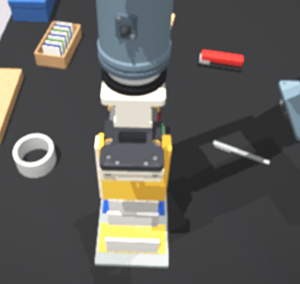

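The side crop shows the yellow book held upright and clear of its bay (crop rows 135–200). I'll carry it with a speed ramp.

```bash
python3 -m creep '[{"dx":0,"dy":0.5,"dz":0,"rx":0,"ry":0,"rz":0.3,"claw":-0.8},{"dx":-0.1,"dy":2,"dz":0,"rx":0,"ry":0,"rz":0.8,"claw":-0.8},{"dx":-0.3,"dy":4.5,"dz":0,"rx":0,"ry":0,"rz":1.6,"claw":-0.8},{"dx":-0.5,"dy":7.7,"dz":0,"rx":0,"ry":0,"rz":2.6,"claw":-0.8},{"dx":-0.7,"dy":11.4,"dz":0,"rx":0,"ry":0,"rz":3.6,"claw":-0.8},{"dx":-0.9,"dy":15.1,"dz":0,"rx":0,"ry":0,"rz":4.6,"claw":-0.8},{"dx":-1.1,"dy":18.8,"dz":0,"rx":0,"ry":0,"rz":5.6,"claw":-0.8},{"dx":-1.3,"dy":22.5,"dz":0,"rx":0,"ry":0,"rz":6.6,"claw":-0.8},{"dx":-1.5,"dy":26.2,"dz":0,"rx":0,"ry":0,"rz":7.6,"claw":-0.8},{"dx":-1.7,"dy":29.9,"dz":0,"rx":0,"ry":0,"rz":8.7,"claw":-0.8},{"dx":-1.9,"dy":33.6,"dz":0,"rx":0,"ry":0,"rz":9.8,"claw":-0.8},{"dx":-2.2,"dy":37.3,"dz":0,"rx":0,"ry":0,"rz":10.8,"claw":-0.8}]' && python3 -m creep '[{"dx":0.5,"dy":3.7,"dz":0,"rx":0,"ry":0,"rz":0,"claw":-0.8},{"dx":1,"dy":7.4,"dz":0,"rx":0,"ry":0,"rz":0,"claw":-0.8},{"dx":1.5,"dy":11.1,"dz":0,"rx":0,"ry":0,"rz":0,"claw":-0.8},{"dx":1.9,"dy":14.8,"dz":0,"rx":0,"ry":0,"rz":0,"claw":-0.8},{"dx":2.4,"dy":18.5,"dz":0,"rx":0,"ry":0,"rz":0,"claw":-0.8},{"dx":2.9,"dy":22.2,"dz":0,"rx":0,"ry":0,"rz":0,"claw":-0.8},{"dx":3.4,"dy":25.9,"dz":0,"rx":0,"ry":0,"rz":0,"claw":-0.8},{"dx":3.9,"dy":29.6,"dz":0,"rx":0,"ry":0,"rz":0,"claw":-0.8},{"dx":4.3,"dy":32.8,"dz":0,"rx":0,"ry":0,"rz":0,"claw":-0.8},{"dx":4.6,"dy":35.3,"dz":0,"rx":0,"ry":0,"rz":0,"claw":-0.8},{"dx":4.8,"dy":36.8,"dz":0,"rx":0,"ry":0,"rz":0,"claw":-0.8},{"dx":4.9,"dy":37.4,"dz":0,"rx":0,"ry":0,"rz":0,"claw":-0.8}]' | head -2; python3 - <<'E'
from station import env,vision
import cv2,numpy as np
for _ in range(3): vision.capture("top")
c=vision.capture("top"); d=vision.capture("side"); np.savez("t1.npz",**c); np.savez("s1.npz",**d)
cv2.imwrite("pics/a3.png",np.hstack([c["frame"][100:300,240:480],d["frame"][20:220,180:380]]))
E
python3 go.py 461 -380 305 -10.3
```

```text
time_s: 5.5
tcp_pos: [479.8, -4.4, 304.5]
tcp_rot: [-0.0, 0.996, -0.09, -0.001]
force: [0.9, 1.1, -2.0]
gripper_width: 26.0
gripper_force: 40.0
time_s: 6.5
tcp_pos: [461.2, -381.3, 303.9]
t 6.75 tcp [ 462.6 -377.6  305.7] yaw -10.22 q [-0.87  0.31  1.3   0.    1.53  0.88] w 26.0
dx dy dz cm [-0.11  0.26  0.07] rot deg [-0.05  0.01  0.08]
```

View pics/a3.png

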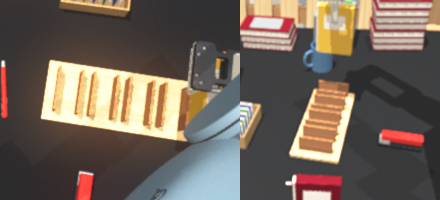

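The left crop shows the gripper over the right-end slot (~(205,70)). The right crop shows the yellow book hanging upright above the far end (~(335,25)). Lowering to just above the slats.

```bash
python3 -m creep '[{"dx":-0.1,"dy":0.2,"dz":0.5,"rx":0,"ry":0,"rz":0,"claw":-0.8},{"dx":-0.1,"dy":0.2,"dz":2,"rx":0,"ry":0,"rz":0,"claw":-0.8},{"dx":-0.1,"dy":0.2,"dz":4,"rx":0,"ry":0,"rz":0,"claw":-0.8},{"dx":-0.1,"dy":0.2,"dz":6.5,"rx":0,"ry":0,"rz":0,"claw":-0.8},{"dx":-0.1,"dy":0.2,"dz":8.5,"rx":0,"ry":0,"rz":0,"claw":-0.8},{"dx":-0.1,"dy":0.2,"dz":10,"rx":0,"ry":0,"rz":0,"claw":-0.8},{"dx":-0.1,"dy":0.2,"dz":11,"rx":0,"ry":0,"rz":0,"claw":-0.8},{"dx":-0.1,"dy":0.2,"dz":11.5,"rx":0,"ry":0,"rz":0,"claw":-0.8},{"dx":-0.1,"dy":0.2,"dz":11.5,"rx":0,"ry":0,"rz":0,"claw":-0.8},{"dx":-0.1,"dy":0.2,"dz":11.5,"rx":0,"ry":0,"rz":0,"claw":-0.8}]'|sed -n 1,4p; python3 - <<'E'
from station import env,vision
from h import *
d=vision.capture("side"); C=cloud(d); f=d["frame"]
m=cmask(f,"yellow")&(C[...,2]>60)&(C[...,2]<220)&(C[...,1]<-320)&(C[...,1]>-430)&(C[...,0]>380)&(C[...,0]<550)
a=np.radians(-10.3); R=np.array([[np.cos(a),np.sin(a)],[-np.sin(a),np.cos(a)]])
P=C[m]; L=(P[:,:2]-[461,-380.5])@R.T
print("along,across pct",np.percentile(L,[1,5,50,95,99],axis=0).round(1).tolist(),"z",np.percentile(P[:,2],[1,50,99]).round(0))
cv2.imwrite("pics/a4.png",cv2.resize(f[30:190,210:330],None,fx=3,fy=3))
E
python3 go.py 461 -380 126.5 -10.3
```

```text
time_s: 7.58
tcp_pos: [461.4, -381.1, 191.4]
tcp_rot: [0.0, 0.996, -0.09, 0.0]
force: [0.0, -0.4, -1.6]
along,across pct [[-53.5, -7.5], [-52.1, 7.4], [-12.8, 14.2], [42.2, 17.5], [45.2, 19.0]] z [ 78. 133. 214.]
t 7.63 tcp [ 461.5 -381.4  191.8] yaw -10.29 q [-0.88  0.38  1.49 -0.    1.27  0.87] w 25.7
dx dy dz cm [-0.08 -0.14  6.53] rot deg [ 0.08 -0.09  0.01]
```

View pics/a4.png

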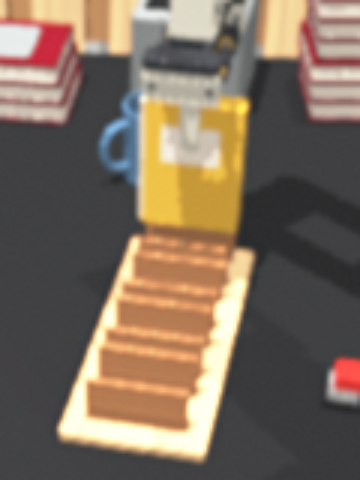

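The zoomed picture shows the yellow book upright above the far (right-end) slot, with its lower edge at ~(190,228). The front face measures 14 mm off the slot centreline, which fits. Lowering it in.

```bash
python3 -m creep '[{"dx":-0.1,"dy":-0.1,"dz":1,"rx":0,"ry":0,"rz":0,"claw":-0.8},{"dx":-0.1,"dy":-0.1,"dz":2.5,"rx":0,"ry":0,"rz":0,"claw":-0.8},{"dx":-0.1,"dy":-0.1,"dz":4,"rx":0,"ry":0,"rz":0,"claw":-0.8},{"dx":-0.1,"dy":-0.1,"dz":5.2,"rx":0,"ry":0,"rz":0,"claw":-0.8},{"dx":-0.1,"dy":-0.1,"dz":5.9,"rx":0,"ry":0,"rz":0,"claw":-0.8},{"dx":-0.1,"dy":-0.1,"dz":6.2,"rx":0,"ry":0,"rz":0,"claw":-0.8},{"dx":-0.1,"dy":-0.1,"dz":6.3,"rx":0,"ry":0,"rz":0,"claw":-0.8},{"dx":-0.1,"dy":-0.1,"dz":6.4,"rx":0,"ry":0,"rz":0,"claw":-0.8},{"dx":-0.1,"dy":-0.1,"dz":6.4,"rx":0,"ry":0,"rz":0,"claw":-0.8},{"dx":-0.1,"dy":-0.1,"dz":6.4,"rx":0,"ry":0,"rz":0,"claw":-0.8}]'; python3 go.py 461 -381 126.5 -10.3
```

```text
time_s: 8.47
tcp_pos: [460.5, -380.3, 127.4]
tcp_rot: [0.001, 0.996, -0.09, 0.001]
force: [-0.7, -0.0, -2.2]
gripper_width: 25.8
gripper_force: 40.0
t 8.47 tcp [ 460.5 -380.3  127.4] yaw -10.31 q [-0.88  0.44  1.57  0.    1.13  0.87] w 25.8
dx dy dz cm [0.06 0.06 0.09] rot deg [ 0.05 -0.07 -0.01]
```

```bash
python3 -m creep '[{"dx":0,"dy":0,"dz":0.05,"rx":0,"ry":0,"rz":0,"claw":-0.8},{"dx":0,"dy":0,"dz":0.1,"rx":0,"ry":0,"rz":0,"claw":-0.8},{"dx":0,"dy":0,"dz":0.15,"rx":0,"ry":0,"rz":0,"claw":-0.8},{"dx":0,"dy":0,"dz":0.15,"rx":0,"ry":0,"rz":0,"claw":-0.8}]'; python3 go.py 461 -381 126.5 -10.3
```

```text
time_s: 8.8
tcp_pos: [460.5, -380.4, 127.2]
tcp_rot: [0.001, 0.996, -0.09, 0.001]
force: [-1.7, 2.1, 8.6]
gripper_width: 26.0
gripper_force: 40.0
t 8.8 tcp [ 460.5 -380.4  127.2] yaw -10.3 q [-0.88  0.44  1.57 -0.    1.13  0.87] w 26.0
dx dy dz cm [0.06 0.05 0.07] rot deg [ 0.08 -0.09 -0.  ]
```

Contact (+8.6 N). Now release, then lift.

```bash
python3 -m creep '[{"dx":0,"dy":0,"dz":-0.05,"rx":0,"ry":0,"rz":0,"claw":-0.4},{"dx":0,"dy":0,"dz":-0.05,"rx":0,"ry":0,"rz":0,"claw":-0.2},{"dx":0,"dy":0,"dz":-0.05,"rx":0,"ry":0,"rz":0,"claw":0.3},{"dx":0,"dy":0,"dz":-0.05,"rx":0,"ry":0,"rz":0,"claw":0.3},{"dx":0,"dy":0,"dz":-0.05,"rx":0,"ry":0,"rz":0,"claw":0.3},{"dx":0,"dy":0,"dz":-1,"rx":0,"ry":0,"rz":0,"claw":0.3},{"dx":0,"dy":0,"dz":-3,"rx":0,"ry":0,"rz":0,"claw":0.3},{"dx":0,"dy":0,"dz":-6,"rx":0,"ry":0,"rz":0,"claw":0.3},{"dx":0,"dy":0,"dz":-9,"rx":0,"ry":0,"rz":0,"claw":0.3},{"dx":0,"dy":0,"dz":-11,"rx":0,"ry":0,"rz":0,"claw":0.3},{"dx":0,"dy":0,"dz":-11.5,"rx":0,"ry":0,"rz":0,"claw":0.3},{"dx":0,"dy":0,"dz":-11.5,"rx":0,"ry":0,"rz":0,"claw":0.3}]'; cat > look.py <<'E'
import sys
from station import vision
from h import *
n,y0=sys.argv[1],float(sys.argv[2]); lo,hi=float(sys.argv[3]),float(sys.argv[4])
a=np.radians(-10.3); R=np.array([[np.cos(a),np.sin(a)],[-np.sin(a),np.cos(a)]])
sl=dict(zip(["yellow","blue","green","maroon"],[(460.7,-381.7),(474.8,-303.5),(489.2,-225.4),(503.5,-147)]))
for cam in("top","side"):
    c=vision.capture(cam); C=cloud(c)
    m=cmask(c["frame"],n)&(C[...,1]>lo)&(C[...,1]<hi)&(C[...,0]<620)&(C[...,0]>380)&(C[...,2]>130)&(C[...,2]<175)
    m=((C[...,1]>lo)&(C[...,1]<hi)&(C[...,0]<620)&(C[...,0]>380)&(abs(C[...,2]-np.median(np.sort(C[...,2][m])[-150:]))<4)).astype(np.uint8)
    k,L,st,ce=cv2.connectedComponentsWithStats(m); i=1+np.argmax(st[1:,4]); v,u=np.nonzero(L==i)
    P=plane(c,np.c_[u,v],y0); r=rect(P); print(cam,st[i,4],"z",np.median(C[...,2][L==i]).round(1),"rect",r,"in slot along/across",((r[:2]-sl[n])@R.T).round(1))
E
python3 look.py yellow 152 -430 -330; python3 look.py blue 156 250 330; python3 go.py 497 290 240 0.1
```

```text
time_s: 9.8
tcp_pos: [460.8, -380.7, 242.4]
tcp_rot: [0.002, 0.996, -0.09, 0.002]
force: [-0.2, 0.2, -0.8]
gripper_width: 60.4
gripper_force: 0.0
top 147 z 152.5 rect [ 447.1 -368.    40.9   23.5  -47.7] in slot along/across [-15.8  11. ]
side 181 z 148.6 rect [ 459.2 -367.4  102.2   34.9   -9.7] in slot along/across [-4.  13.8]
top 616 z 156.9 rect [ 4.967e+02  2.896e+02  1.039e+02  2.670e+01 -3.000e-01] in slot along/across [-84.5 587.5]
side 685 z 154.1 rect [497.6 293.7 104.3  28.   -0.6] in slot along/across [-84.3 591.7]
t 10.0 tcp [ 459.5 -379.2  238.1] yaw -10.31 q [-0.88  0.34  1.42 -0.    1.38  0.87] w 60.3
dx dy dz cm [-8.280e+00 -6.651e+01 -1.000e-02] rot deg [ -0.15   0.15 -10.41]
```

```bash
python3 -m creep '[{"dx":-0.3,"dy":-2,"dz":0,"rx":0,"ry":0,"rz":-1,"claw":0.3},{"dx":-0.7,"dy":-5.5,"dz":0,"rx":0,"ry":0,"rz":-2,"claw":0.3},{"dx":-1.2,"dy":-9.5,"dz":0,"rx":0,"ry":0,"rz":-4,"claw":0.3},{"dx":-1.7,"dy":-13.5,"dz":0,"rx":0,"ry":0,"rz":-6,"claw":0.3},{"dx":-2.2,"dy":-17.5,"dz":0,"rx":0,"ry":0,"rz":-8,"claw":0.3},{"dx":-2.7,"dy":-21.5,"dz":0,"rx":0,"ry":0,"rz":-9,"claw":0.3},{"dx":-3.2,"dy":-25.5,"dz":0,"rx":0,"ry":0,"rz":-10,"claw":0.3},{"dx":-3.7,"dy":-29.4,"dz":0,"rx":0,"ry":0,"rz":-10.4,"claw":0.3},{"dx":-4.2,"dy":-33.3,"dz":0,"rx":0,"ry":0,"rz":-10.4,"claw":0.3}]'|head -2 && python3 -m creep '[{"dx":0.2,"dy":-4,"dz":0,"rx":0,"ry":0,"rz":0,"claw":0.3},{"dx":0.4,"dy":-8,"dz":0,"rx":0,"ry":0,"rz":0,"claw":0.3},{"dx":0.6,"dy":-12,"dz":0,"rx":0,"ry":0,"rz":0,"claw":0.3},{"dx":0.8,"dy":-16,"dz":0,"rx":0,"ry":0,"rz":0,"claw":0.3},{"dx":1,"dy":-20,"dz":0,"rx":0,"ry":0,"rz":0,"claw":0.3},{"dx":1.2,"dy":-24,"dz":0,"rx":0,"ry":0,"rz":0,"claw":0.3},{"dx":1.4,"dy":-28,"dz":0,"rx":0,"ry":0,"rz":0,"claw":0.3},{"dx":1.6,"dy":-31,"dz":0,"rx":0,"ry":0,"rz":0,"claw":0.3},{"dx":1.8,"dy":-33,"dz":0,"rx":0,"ry":0,"rz":0,"claw":0.3},{"dx":1.8,"dy":-33.5,"dz":0.5,"rx":0,"ry":0,"rz":0,"claw":0.3},{"dx":1.8,"dy":-33.5,"dz":2,"rx":0,"ry":0,"rz":0,"claw":0.3},{"dx":1.8,"dy":-33.5,"dz":4,"rx":0,"ry":0,"rz":0,"claw":0.3}]'|head -2; python3 look.py yellow 152 -430 -330;python3 go.py 496.9 290.5 130 0.1
```

```text
time_s: 10.75
tcp_pos: [477.3, -42.7, 238.7]
time_s: 11.75
tcp_pos: [495.9, 290.5, 199.4]
top 615 z 152.8 rect [ 459.  -378.8  104.2   26.9  -10.3] in slot along/across [-2.2  2.5]
t 11.85 tcp [493.2 288.7 195.6] yaw 0.09 q [ 0.33  0.34  1.54 -0.    1.27  1.9 ] w 60.4
dx dy dz cm [ 0.43 -0.2   6.56] rot deg [ 0.19  0.48 -0.01]
  return _methods._mean(a, axis=axis, dtype=dtype,
  ret = ret.dtype.type(ret / rcount)
Traceback (most recent call last):
  File "look.py", line 11, in <module>
    k,L,st,ce=cv2.connectedComponentsWithStats(m); i=1+np.argmax(st[1:,4]); v,u=np.nonzero(L==i)
                                                       ~~~~~~~~~^^^^^^^^^^
ValueError: attempt to get argmax of an empty sequence
```

Yellow stands in its slot: top at 152.8, yaw -10.3°, 2 mm off centre both ways. Next, grasp blue.

```bash
python3 -m creep '[{"dx":0.1,"dy":0,"dz":0.5,"rx":0,"ry":0,"rz":0,"claw":0.3},{"dx":0.1,"dy":0,"dz":2.5,"rx":0,"ry":0,"rz":0,"claw":0.3},{"dx":0.1,"dy":0,"dz":5,"rx":0,"ry":0,"rz":0,"claw":0.3},{"dx":0.1,"dy":0,"dz":6.5,"rx":0,"ry":0,"rz":0,"claw":0.3},{"dx":0.1,"dy":0,"dz":7,"rx":0,"ry":0,"rz":0,"claw":0.3},{"dx":0.1,"dy":0,"dz":7,"rx":0,"ry":0,"rz":0,"claw":0.3},{"dx":0.1,"dy":0,"dz":7,"rx":0,"ry":0,"rz":0,"claw":-0.3},{"dx":0.1,"dy":0,"dz":7,"rx":0,"ry":0,"rz":0,"claw":-0.6},{"dx":0.1,"dy":0,"dz":7,"rx":0,"ry":0,"rz":0,"claw":-0.8},{"dx":0.1,"dy":0,"dz":7,"rx":0,"ry":0,"rz":0,"claw":-0.8},{"dx":0.1,"dy":0,"dz":7,"rx":0,"ry":0,"rz":0,"claw":-0.8},{"dx":0.1,"dy":0,"dz":7,"rx":0,"ry":0,"rz":0,"claw":-0.8}]' 40; python3 go.py 496.9 290.5 305 0.1
```

```text
time_s: 12.85
tcp_pos: [497.0, 290.3, 130.6]
tcp_rot: [-0.0, 1.0, 0.001, 0.0]
force: [0.8, 1.2, -2.0]
gripper_width: 26.2
gripper_force: 40.0
t 12.85 tcp [497.  290.3 130.6] yaw 0.1 q [ 0.33  0.4   1.62 -0.    1.12  1.9 ] w 26.2
dx dy dz cm [  0.    -0.02 -17.44] rot deg [-0.01 -0.04  0.  ]
```

```bash
python3 -m creep '[{"dx":0,"dy":0,"dz":-0.5,"rx":0,"ry":0,"rz":0,"claw":-0.8},{"dx":0,"dy":0,"dz":-1.5,"rx":0,"ry":0,"rz":0,"claw":-0.8},{"dx":0,"dy":0,"dz":-3,"rx":0,"ry":0,"rz":0,"claw":-0.8},{"dx":0,"dy":0,"dz":-5,"rx":0,"ry":0,"rz":0,"claw":-0.8},{"dx":0,"dy":0,"dz":-7.5,"rx":0,"ry":0,"rz":0,"claw":-0.8},{"dx":0,"dy":0,"dz":-10,"rx":0,"ry":0,"rz":0,"claw":-0.8},{"dx":0,"dy":0,"dz":-12.5,"rx":0,"ry":0,"rz":0,"claw":-0.8},{"dx":0,"dy":0,"dz":-14.5,"rx":0,"ry":0,"rz":0,"claw":-0.8},{"dx":0,"dy":0,"dz":-16,"rx":0,"ry":0,"rz":0,"claw":-0.8},{"dx":0,"dy":0,"dz":-17,"rx":0,"ry":0,"rz":0,"claw":-0.8},{"dx":0,"dy":0,"dz":-17.5,"rx":0,"ry":0,"rz":0,"claw":-0.8},{"dx":0,"dy":0,"dz":-17.5,"rx":0,"ry":0,"rz":0,"claw":-0.8}]'|sed -n '1,2p;5p'
python3 -m creep '[{"dx":0,"dy":0.5,"dz":0,"rx":0,"ry":0,"rz":0.3,"claw":-0.8},{"dx":-0.1,"dy":2,"dz":0,"rx":0,"ry":0,"rz":1,"claw":-0.8},{"dx":-0.2,"dy":4.5,"dz":0,"rx":0,"ry":0,"rz":2,"claw":-0.8},{"dx":-0.4,"dy":7.7,"dz":0,"rx":0,"ry":0,"rz":3.3,"claw":-0.8},{"dx":-0.5,"dy":11.4,"dz":0,"rx":0,"ry":0,"rz":4.6,"claw":-0.8},{"dx":-0.6,"dy":15.1,"dz":0,"rx":0,"ry":0,"rz":5.9,"claw":-0.8},{"dx":-0.7,"dy":18.8,"dz":0,"rx":0,"ry":0,"rz":7.2,"claw":-0.8},{"dx":-0.8,"dy":22.5,"dz":0,"rx":0,"ry":0,"rz":8.4,"claw":-0.8},{"dx":-1,"dy":26.2,"dz":0,"rx":0,"ry":0,"rz":9.5,"claw":-0.8},{"dx":-1.1,"dy":29.8,"dz":0,"rx":0,"ry":0,"rz":10.4,"claw":-0.8}]'|sed -n '1,2p;5p'
python3 -m creep '[{"dx":0.5,"dy":3.7,"dz":0,"rx":0,"ry":0,"rz":0,"claw":-0.8},{"dx":1,"dy":7.4,"dz":0,"rx":0,"ry":0,"rz":0,"claw":-0.8},{"dx":1.6,"dy":11.1,"dz":0,"rx":0,"ry":0,"rz":0,"claw":-0.8},{"dx":2.1,"dy":14.8,"dz":0,"rx":0,"ry":0,"rz":0,"claw":-0.8},{"dx":2.7,"dy":18.5,"dz":0,"rx":0,"ry":0,"rz":0,"claw":-0.8},{"dx":3.2,"dy":22.2,"dz":0,"rx":0,"ry":0,"rz":0,"claw":-0.8},{"dx":3.7,"dy":25.4,"dz":0,"rx":0,"ry":0,"rz":0,"claw":-0.8},{"dx":4.1,"dy":27.8,"dz":0,"rx":0,"ry":0,"rz":0,"claw":-0.8},{"dx":4.3,"dy":29.1,"dz":0,"rx":0,"ry":0,"rz":0,"claw":-0.8},{"dx":4.3,"dy":29.5,"dz":0,"rx":0,"ry":0,"rz":0,"claw":-0.8},{"dx":4.3,"dy":29.5,"dz":0,"rx":0,"ry":0,"rz":0,"claw":-0.8},{"dx":4.3,"dy":29.5,"dz":0,"rx":0,"ry":0,"rz":0,"claw":-0.8}]'|sed -n '1,2p;5p'
python3 go.py 475.6 -305.1 190 -10.3
```

```text
time_s: 13.85
tcp_pos: [497.1, 290.4, 306.3]
gripper_width: 25.8
time_s: 14.68
tcp_pos: [485.0, -9.6, 303.8]
gripper_width: 25.8
time_s: 15.68
tcp_pos: [475.7, -304.4, 304.7]
gripper_width: 25.7
t 15.68 tcp [ 475.7 -304.4  304.7] yaw -10.28 q [-0.77  0.25  1.39  0.    1.5   0.98] w 25.7
dx dy dz cm [1.000e-02 9.000e-02 1.147e+01] rot deg [-0.09  0.06  0.02]
```

```bash
python3 -m creep '[{"dx":0,"dy":0.05,"dz":0.5,"rx":0,"ry":0,"rz":0,"claw":-0.8},{"dx":0,"dy":0.05,"dz":2,"rx":0,"ry":0,"rz":0,"claw":-0.8},{"dx":0,"dy":0.05,"dz":4,"rx":0,"ry":0,"rz":0,"claw":-0.8},{"dx":0,"dy":0.05,"dz":6.5,"rx":0,"ry":0,"rz":0,"claw":-0.8},{"dx":0,"dy":0.05,"dz":8.5,"rx":0,"ry":0,"rz":0,"claw":-0.8},{"dx":0,"dy":0.05,"dz":10,"rx":0,"ry":0,"rz":0,"claw":-0.8},{"dx":0,"dy":0.05,"dz":11,"rx":0,"ry":0,"rz":0,"claw":-0.8},{"dx":0,"dy":0.05,"dz":11.5,"rx":0,"ry":0,"rz":0,"claw":-0.8},{"dx":0,"dy":0.05,"dz":11.5,"rx":0,"ry":0,"rz":0,"claw":-0.8}]'|sed -n 2,4p
python3 -m creep '[{"dx":0,"dy":0,"dz":1,"rx":0,"ry":0,"rz":0,"claw":-0.8},{"dx":0,"dy":0,"dz":2.5,"rx":0,"ry":0,"rz":0,"claw":-0.8},{"dx":0,"dy":0,"dz":4,"rx":0,"ry":0,"rz":0,"claw":-0.8},{"dx":0,"dy":0,"dz":5.2,"rx":0,"ry":0,"rz":0,"claw":-0.8},{"dx":0,"dy":0,"dz":5.9,"rx":0,"ry":0,"rz":0,"claw":-0.8},{"dx":0,"dy":0,"dz":6.2,"rx":0,"ry":0,"rz":0,"claw":-0.8},{"dx":0,"dy":0,"dz":6.3,"rx":0,"ry":0,"rz":0,"claw":-0.8},{"dx":0,"dy":0,"dz":6.3,"rx":0,"ry":0,"rz":0,"claw":-0.8},{"dx":0,"dy":0,"dz":6.35,"rx":0,"ry":0,"rz":0,"claw":-0.8},{"dx":0,"dy":0,"dz":6.4,"rx":0,"ry":0,"rz":0,"claw":-0.8},{"dx":0,"dy":0,"dz":6.4,"rx":0,"ry":0,"rz":0,"claw":-0.8}]'; python3 go.py 475.6 -305.1 126.5 -10.3
```

```text
tcp_pos: [475.7, -305.1, 189.4]
tcp_rot: [-0.001, 0.996, -0.089, -0.001]
force: [0.2, 0.2, -1.3]
time_s: 17.35
tcp_pos: [476.0, -306.4, 126.7]
tcp_rot: [0.0, 0.996, -0.09, 0.0]
force: [-1.3, 0.0, -1.6]
gripper_width: 25.9
gripper_force: 40.0
t 17.35 tcp [ 476.  -306.4  126.7] yaw -10.3 q [-0.77  0.39  1.65  0.    1.1   0.98] w 25.9
dx dy dz cm [-0.07 -0.12  0.02] rot deg [ 0.03 -0.05 -0.  ]
```

```bash
python3 -m creep '[{"dx":0,"dy":0,"dz":0.05,"rx":0,"ry":0,"rz":0,"claw":-0.8},{"dx":0,"dy":0,"dz":0.1,"rx":0,"ry":0,"rz":0,"claw":-0.8},{"dx":0,"dy":0,"dz":0.15,"rx":0,"ry":0,"rz":0,"claw":-0.8},{"dx":0,"dy":0,"dz":0.15,"rx":0,"ry":0,"rz":0,"claw":-0.8}]'|sed -n '2p;4p'
python3 -m creep '[{"dx":0,"dy":0,"dz":-0.05,"rx":0,"ry":0,"rz":0,"claw":-0.4},{"dx":0,"dy":0,"dz":-0.05,"rx":0,"ry":0,"rz":0,"claw":-0.2},{"dx":0,"dy":0,"dz":-0.05,"rx":0,"ry":0,"rz":0,"claw":0.3},{"dx":0,"dy":0,"dz":-0.05,"rx":0,"ry":0,"rz":0,"claw":0.3},{"dx":0,"dy":0,"dz":-0.05,"rx":0,"ry":0,"rz":0,"claw":0.3},{"dx":0,"dy":0,"dz":-1,"rx":0,"ry":0,"rz":0,"claw":0.3},{"dx":0,"dy":0,"dz":-3,"rx":0,"ry":0,"rz":0,"claw":0.3},{"dx":0,"dy":0,"dz":-6,"rx":0,"ry":0,"rz":0,"claw":0.3},{"dx":0,"dy":0,"dz":-9,"rx":0,"ry":0,"rz":0,"claw":0.3},{"dx":0,"dy":0,"dz":-11,"rx":0,"ry":0,"rz":0,"claw":0.3},{"dx":0,"dy":0,"dz":-11.5,"rx":0,"ry":0,"rz":0,"claw":0.3},{"dx":0,"dy":0,"dz":-11.5,"rx":0,"ry":0,"rz":0,"claw":0.3}]'|sed -n '1,2p;5p'; python3 look.py green 156 170 240; python3 go.py 494.8 204 240 1.2
```

```text
tcp_pos: [476.0, -306.5, 126.6]
force: [-3.0, 2.3, 10.3]
time_s: 18.68
tcp_pos: [476.5, -306.9, 241.7]
gripper_width: 60.4
top 608 z 156.7 rect [494.8 203.6 104.2  24.2   0.9] in slot along/across [-71.2 423.1]
side 542 z 154.0 rect [495.7 209.3 104.3  25.7   2.1] in slot along/across [-71.3 428.9]
t 18.78 tcp [ 475.3 -305.8  238.6] yaw -10.31 q [-0.77  0.29  1.5  -0.    1.36  0.98] w 60.3
dx dy dz cm [ -7.2  -50.5   -0.09] rot deg [ -0.06   0.07 -11.51]
```

```bash
python3 -m creep '[{"dx":-0.3,"dy":-1.5,"dz":0,"rx":0,"ry":0,"rz":-1,"claw":0.3},{"dx":-0.7,"dy":-4.5,"dz":0,"rx":0,"ry":0,"rz":-3,"claw":0.3},{"dx":-1.2,"dy":-8.5,"dz":0,"rx":0,"ry":0,"rz":-5,"claw":0.3},{"dx":-1.8,"dy":-12.5,"dz":0,"rx":0,"ry":0,"rz":-7,"claw":0.3},{"dx":-2.4,"dy":-16.5,"dz":0,"rx":0,"ry":0,"rz":-9,"claw":0.3},{"dx":-3,"dy":-20.9,"dz":0,"rx":0,"ry":0,"rz":-10.5,"claw":0.3},{"dx":-3.6,"dy":-25.3,"dz":0,"rx":0,"ry":0,"rz":-11.6,"claw":0.3}]'|head -2 && python3 -m creep '[{"dx":0.2,"dy":-4,"dz":0,"rx":0,"ry":0,"rz":0,"claw":0.3},{"dx":0.4,"dy":-8,"dz":0,"rx":0,"ry":0,"rz":0,"claw":0.3},{"dx":0.7,"dy":-12,"dz":0,"rx":0,"ry":0,"rz":0,"claw":0.3},{"dx":0.9,"dy":-16,"dz":0,"rx":0,"ry":0,"rz":0,"claw":0.3},{"dx":1.2,"dy":-20,"dz":0,"rx":0,"ry":0,"rz":0,"claw":0.3},{"dx":1.4,"dy":-23.5,"dz":0,"rx":0,"ry":0,"rz":0,"claw":0.3},{"dx":1.5,"dy":-25.2,"dz":0,"rx":0,"ry":0,"rz":0,"claw":0.3},{"dx":1.6,"dy":-25.6,"dz":0.5,"rx":0,"ry":0,"rz":0,"claw":0.3},{"dx":1.6,"dy":-25.6,"dz":2,"rx":0,"ry":0,"rz":0,"claw":0.3},{"dx":1.6,"dy":-25.6,"dz":3.5,"rx":0,"ry":0,"rz":0,"claw":0.3},{"dx":1.6,"dy":-25.6,"dz":4,"rx":0,"ry":0,"rz":0,"claw":0.3},{"dx":1.6,"dy":-25.6,"dz":4,"rx":0,"ry":0,"rz":0,"claw":0.3}]'|head -2; python3 look.py blue 152 -350 -255 2>/dev/null;python3 go.py 495 204.5 130 1.3
```

```text
time_s: 19.37
tcp_pos: [483.6, -53.3, 238.0]
time_s: 20.37
tcp_pos: [493.6, 199.2, 197.1]
top 599 z 152.9 rect [ 475.6 -305.4  103.1   26.4  -10.2] in slot along/across [ 1.1 -1.7]
t 20.47 tcp [495.3 199.4 199.4] yaw 1.26 q [ 0.17  0.26  1.63 -0.    1.25  1.72] w 60.4
dx dy dz cm [-0.01 -0.51  6.94] rot deg [ 0.01  0.07 -0.04]
```

Blue is in its slot, about 1–2 mm off centre. Grasping green.

```bash
python3 -m creep '[{"dx":0,"dy":-0.3,"dz":0.5,"rx":0,"ry":0,"rz":0,"claw":0.3},{"dx":0,"dy":-0.5,"dz":2.5,"rx":0,"ry":0,"rz":0,"claw":0.3},{"dx":0,"dy":-0.5,"dz":5,"rx":0,"ry":0,"rz":0,"claw":0.3},{"dx":0,"dy":-0.5,"dz":6.5,"rx":0,"ry":0,"rz":0,"claw":0.3},{"dx":0,"dy":-0.5,"dz":6.95,"rx":0,"ry":0,"rz":0,"claw":0.3},{"dx":0,"dy":-0.5,"dz":6.95,"rx":0,"ry":0,"rz":0,"claw":0.3},{"dx":0,"dy":-0.5,"dz":6.95,"rx":0,"ry":0,"rz":0,"claw":-0.3},{"dx":0,"dy":-0.5,"dz":6.95,"rx":0,"ry":0,"rz":0,"claw":-0.6},{"dx":0,"dy":-0.5,"dz":6.95,"rx":0,"ry":0,"rz":0,"claw":-0.8},{"dx":0,"dy":-0.5,"dz":6.95,"rx":0,"ry":0,"rz":0,"claw":-0.8},{"dx":0,"dy":-0.5,"dz":6.95,"rx":0,"ry":0,"rz":0,"claw":-0.8},{"dx":0,"dy":-0.5,"dz":6.95,"rx":0,"ry":0,"rz":0,"claw":-0.8}]' 40; python3 go.py 495 204.5 305 1.3
```

```text
time_s: 21.47
tcp_pos: [495.7, 205.0, 130.6]
tcp_rot: [-0.0, 1.0, 0.011, 0.0]
force: [0.4, 3.3, -0.4]
gripper_width: 25.5
gripper_force: 40.0
t 21.47 tcp [495.7 205.  130.6] yaw 1.3 q [ 0.18  0.33  1.72 -0.    1.09  1.73] w 25.5
dx dy dz cm [ -0.06   0.04 -17.44] rot deg [-0.   -0.05 -0.  ]
```

```bash
python3 -m creep '[{"dx":0,"dy":0,"dz":-0.5,"rx":0,"ry":0,"rz":0,"claw":-0.8},{"dx":0,"dy":0,"dz":-1.5,"rx":0,"ry":0,"rz":0,"claw":-0.8},{"dx":0,"dy":0,"dz":-3,"rx":0,"ry":0,"rz":0,"claw":-0.8},{"dx":0,"dy":0,"dz":-5,"rx":0,"ry":0,"rz":0,"claw":-0.8},{"dx":0,"dy":0,"dz":-7.5,"rx":0,"ry":0,"rz":0,"claw":-0.8},{"dx":0,"dy":0,"dz":-10,"rx":0,"ry":0,"rz":0,"claw":-0.8},{"dx":0,"dy":0,"dz":-12.5,"rx":0,"ry":0,"rz":0,"claw":-0.8},{"dx":0,"dy":0,"dz":-14.5,"rx":0,"ry":0,"rz":0,"claw":-0.8},{"dx":0,"dy":0,"dz":-16,"rx":0,"ry":0,"rz":0,"claw":-0.8},{"dx":0,"dy":0,"dz":-17,"rx":0,"ry":0,"rz":0,"claw":-0.8},{"dx":0,"dy":0,"dz":-17.5,"rx":0,"ry":0,"rz":0,"claw":-0.8},{"dx":0,"dy":0,"dz":-17.5,"rx":0,"ry":0,"rz":0,"claw":-0.8}]'|sed -n '1,2p;5p'
python3 -m creep '[{"dx":0,"dy":0.5,"dz":0,"rx":0,"ry":0,"rz":0.5,"claw":-0.8},{"dx":-0.1,"dy":2,"dz":0,"rx":0,"ry":0,"rz":1.5,"claw":-0.8},{"dx":-0.2,"dy":4.5,"dz":0,"rx":0,"ry":0,"rz":3,"claw":-0.8},{"dx":-0.3,"dy":7.7,"dz":0,"rx":0,"ry":0,"rz":5,"claw":-0.8},{"dx":-0.4,"dy":11.1,"dz":0,"rx":0,"ry":0,"rz":7,"claw":-0.8},{"dx":-0.5,"dy":14.6,"dz":0,"rx":0,"ry":0,"rz":9,"claw":-0.8},{"dx":-0.7,"dy":18.1,"dz":0,"rx":0,"ry":0,"rz":10.5,"claw":-0.8},{"dx":-0.8,"dy":21.6,"dz":0,"rx":0,"ry":0,"rz":11.6,"claw":-0.8}]'|sed -n '1,2p;5p'
python3 -m creep '[{"dx":0.6,"dy":3.5,"dz":0,"rx":0,"ry":0,"rz":0,"claw":-0.8},{"dx":1.2,"dy":7,"dz":0,"rx":0,"ry":0,"rz":0,"claw":-0.8},{"dx":1.8,"dy":10.5,"dz":0,"rx":0,"ry":0,"rz":0,"claw":-0.8},{"dx":2.4,"dy":14,"dz":0,"rx":0,"ry":0,"rz":0,"claw":-0.8},{"dx":2.9,"dy":17.2,"dz":0,"rx":0,"ry":0,"rz":0,"claw":-0.8},{"dx":3.3,"dy":19.6,"dz":0,"rx":0,"ry":0,"rz":0,"claw":-0.8},{"dx":3.5,"dy":20.9,"dz":0,"rx":0,"ry":0,"rz":0,"claw":-0.8},{"dx":3.6,"dy":21.3,"dz":0,"rx":0,"ry":0,"rz":0,"claw":-0.8},{"dx":3.6,"dy":21.3,"dz":0,"rx":0,"ry":0,"rz":0,"claw":-0.8},{"dx":3.6,"dy":21.3,"dz":0,"rx":0,"ry":0,"rz":0,"claw":-0.8}]'|sed -n '1,2p;5p'
python3 go.py 489.8 -226.4 190 -10.3
```

```text
time_s: 22.47
tcp_pos: [495.7, 205.0, 306.2]
gripper_width: 25.9
time_s: 23.13
tcp_pos: [491.1, -12.8, 303.7]
gripper_width: 25.7
time_s: 23.97
tcp_pos: [489.5, -225.9, 304.6]
gripper_width: 25.4
t 23.97 tcp [ 489.5 -225.9  304.6] yaw -10.29 q [-0.64  0.2   1.45  0.    1.49  1.11] w 25.4
dx dy dz cm [ 0.05  0.06 11.46] rot deg [-0.08  0.07  0.01]
```

```bash
python3 -m creep '[{"dx":0,"dy":0,"dz":0.5,"rx":0,"ry":0,"rz":0,"claw":-0.8},{"dx":0,"dy":0,"dz":2,"rx":0,"ry":0,"rz":0,"claw":-0.8},{"dx":0,"dy":0,"dz":4,"rx":0,"ry":0,"rz":0,"claw":-0.8},{"dx":0,"dy":0,"dz":6.5,"rx":0,"ry":0,"rz":0,"claw":-0.8},{"dx":0,"dy":0,"dz":8.5,"rx":0,"ry":0,"rz":0,"claw":-0.8},{"dx":0,"dy":0,"dz":10,"rx":0,"ry":0,"rz":0,"claw":-0.8},{"dx":0,"dy":0,"dz":11,"rx":0,"ry":0,"rz":0,"claw":-0.8},{"dx":0,"dy":0,"dz":11.5,"rx":0,"ry":0,"rz":0,"claw":-0.8},{"dx":0,"dy":0,"dz":11.5,"rx":0,"ry":0,"rz":0,"claw":-0.8}]'|sed -n 2,4p
python3 -m creep '[{"dx":0,"dy":0,"dz":1,"rx":0,"ry":0,"rz":0,"claw":-0.8},{"dx":0,"dy":0,"dz":2.5,"rx":0,"ry":0,"rz":0,"claw":-0.8},{"dx":0,"dy":0,"dz":4,"rx":0,"ry":0,"rz":0,"claw":-0.8},{"dx":0,"dy":0,"dz":5.2,"rx":0,"ry":0,"rz":0,"claw":-0.8},{"dx":0,"dy":0,"dz":5.9,"rx":0,"ry":0,"rz":0,"claw":-0.8},{"dx":0,"dy":0,"dz":6.2,"rx":0,"ry":0,"rz":0,"claw":-0.8},{"dx":0,"dy":0,"dz":6.3,"rx":0,"ry":0,"rz":0,"claw":-0.8},{"dx":0,"dy":0,"dz":6.35,"rx":0,"ry":0,"rz":0,"claw":-0.8},{"dx":0,"dy":0,"dz":6.4,"rx":0,"ry":0,"rz":0,"claw":-0.8},{"dx":0,"dy":0,"dz":6.4,"rx":0,"ry":0,"rz":0,"claw":-0.8}]'|sed -n '2p;4p'
python3 -m creep '[{"dx":0,"dy":0,"dz":0.05,"rx":0,"ry":0,"rz":0,"claw":-0.8},{"dx":0,"dy":0,"dz":0.1,"rx":0,"ry":0,"rz":0,"claw":-0.8},{"dx":0,"dy":0,"dz":0.15,"rx":0,"ry":0,"rz":0,"claw":-0.8},{"dx":0,"dy":0,"dz":0.15,"rx":0,"ry":0,"rz":0,"claw":-0.8}]'|sed -n '1,2p;4,5p'
```

```text
tcp_pos: [489.4, -226.0, 189.3]
tcp_rot: [-0.001, 0.996, -0.089, -0.001]
force: [-0.0, 0.9, -3.1]
tcp_pos: [490.1, -227.5, 126.8]
force: [-0.0, 0.4, -2.7]
time_s: 25.88
tcp_pos: [490.2, -227.5, 126.6]
force: [-2.7, 1.0, 9.3]
gripper_width: 25.5
```

```bash
python3 -m creep '[{"dx":0,"dy":0,"dz":-0.05,"rx":0,"ry":0,"rz":0,"claw":-0.4},{"dx":0,"dy":0,"dz":-0.05,"rx":0,"ry":0,"rz":0,"claw":-0.2},{"dx":0,"dy":0,"dz":-0.05,"rx":0,"ry":0,"rz":0,"claw":0.3},{"dx":0,"dy":0,"dz":-0.05,"rx":0,"ry":0,"rz":0,"claw":0.3},{"dx":0,"dy":0,"dz":-0.05,"rx":0,"ry":0,"rz":0,"claw":0.3},{"dx":0,"dy":0,"dz":-1,"rx":0,"ry":0,"rz":0,"claw":0.3},{"dx":0,"dy":0,"dz":-3,"rx":0,"ry":0,"rz":0,"claw":0.3},{"dx":0,"dy":0,"dz":-6,"rx":0,"ry":0,"rz":0,"claw":0.3},{"dx":0,"dy":0,"dz":-9,"rx":0,"ry":0,"rz":0,"claw":0.3},{"dx":0,"dy":0,"dz":-11,"rx":0,"ry":0,"rz":0,"claw":0.3},{"dx":0,"dy":0,"dz":-11.5,"rx":0,"ry":0,"rz":0,"claw":0.3},{"dx":0,"dy":0,"dz":-11.5,"rx":0,"ry":0,"rz":0,"claw":0.3}]'|sed -n '1,2p;5p'; python3 look.py maroon 156 85 170; python3 go.py 497 125.5 240 -1.6
```

```text
time_s: 26.88
tcp_pos: [490.5, -227.7, 241.7]
gripper_width: 60.3
top 615 z 156.6 rect [497.1 124.8 103.8  26.4  -1.6] in slot along/across [-54.9 266.3]
side 454 z 153.7 rect [498.1 131.1 104.2  30.3  -1.6] in slot along/across [-55.  272.7]
t 26.98 tcp [ 489.1 -226.8  238.6] yaw -10.31 q [-0.64  0.24  1.56  0.    1.34  1.11] w 60.3
dx dy dz cm [ -5.53 -34.8   -0.1 ] rot deg [-0.05  0.08 -8.71]
```

```bash
python3 -m creep '[{"dx":-0.3,"dy":-1.5,"dz":0,"rx":0,"ry":0,"rz":-0.5,"claw":0.3},{"dx":-0.7,"dy":-4.5,"dz":0,"rx":0,"ry":0,"rz":-1.5,"claw":0.3},{"dx":-1.3,"dy":-8.4,"dz":0,"rx":0,"ry":0,"rz":-2.5,"claw":0.3},{"dx":-2,"dy":-12.3,"dz":0,"rx":0,"ry":0,"rz":-3.5,"claw":0.3},{"dx":-2.6,"dy":-16.2,"dz":0,"rx":0,"ry":0,"rz":-4.5,"claw":0.3},{"dx":-3.2,"dy":-20.1,"dz":0,"rx":0,"ry":0,"rz":-5.5,"claw":0.3},{"dx":-3.9,"dy":-24,"dz":0,"rx":0,"ry":0,"rz":-6.5,"claw":0.3},{"dx":-4.5,"dy":-28,"dz":0,"rx":0,"ry":0,"rz":-7.5,"claw":0.3},{"dx":-5,"dy":-31.5,"dz":0,"rx":0,"ry":0,"rz":-8.2,"claw":0.3},{"dx":-5.4,"dy":-34,"dz":0,"rx":0,"ry":0,"rz":-8.7,"claw":0.3},{"dx":-5.6,"dy":-34.9,"dz":0,"rx":0,"ry":0,"rz":-8.7,"claw":0.3}]'|head -2 && python3 -m creep '[{"dx":0,"dy":0,"dz":0.5,"rx":0,"ry":0,"rz":0,"claw":0.3},{"dx":0,"dy":0,"dz":2,"rx":0,"ry":0,"rz":0,"claw":0.3},{"dx":0,"dy":0,"dz":3.5,"rx":0,"ry":0,"rz":0,"claw":0.3},{"dx":0,"dy":0,"dz":4,"rx":0,"ry":0,"rz":0,"claw":0.3},{"dx":0,"dy":0,"dz":4,"rx":0,"ry":0,"rz":0,"claw":0.3},{"dx":0,"dy":0,"dz":4,"rx":0,"ry":0,"rz":0,"claw":0.3}]'|head -2; python3 look.py green 152 -270 -180 2>/dev/null;python3 go.py 497.3 126 130 -1.6
```

```text
time_s: 27.9
tcp_pos: [495.1, 130.3, 237.9]
time_s: 28.4
tcp_pos: [496.8, 125.3, 199.3]
top 594 z 152.7 rect [ 489.3 -226.5  104.9   26.3  -10.2] in slot along/across [ 0.3 -1.1]
side 2 z 133.0 rect [ 440.  -186.8    4.8    0.    89. ] in slot along/across [-55.3  29.2]
t 28.5 tcp [497.5 125.6 200.2] yaw -1.66 q [ 0.03  0.22  1.68 -0.    1.23  1.63] w 60.7
dx dy dz cm [-0.03 -0.04  7.02] rot deg [ 0.   -0.05 -0.06]
```

Green is in its slot, within about 1 mm. Grasping maroon.

```bash
python3 -m creep '[{"dx":0,"dy":0,"dz":0.5,"rx":0,"ry":0,"rz":0,"claw":0.3},{"dx":0,"dy":0,"dz":2.5,"rx":0,"ry":0,"rz":0,"claw":0.3},{"dx":0,"dy":0,"dz":5,"rx":0,"ry":0,"rz":0,"claw":0.3},{"dx":0,"dy":0,"dz":6.5,"rx":0,"ry":0,"rz":0,"claw":0.3},{"dx":0,"dy":0,"dz":7,"rx":0,"ry":0,"rz":0,"claw":0.3},{"dx":0,"dy":0,"dz":7,"rx":0,"ry":0,"rz":0,"claw":0.3},{"dx":0,"dy":0,"dz":7,"rx":0,"ry":0,"rz":0,"claw":-0.3},{"dx":0,"dy":0,"dz":7,"rx":0,"ry":0,"rz":0,"claw":-0.6},{"dx":0,"dy":0,"dz":7,"rx":0,"ry":0,"rz":0,"claw":-0.8},{"dx":0,"dy":0,"dz":7,"rx":0,"ry":0,"rz":0,"claw":-0.8},{"dx":0,"dy":0,"dz":7,"rx":0,"ry":0,"rz":0,"claw":-0.8},{"dx":0,"dy":0,"dz":7,"rx":0,"ry":0,"rz":0,"claw":-0.8}]' 40; python3 go.py 504.1 -148 305 -1.6
```

```text
time_s: 29.5
tcp_pos: [497.2, 126.2, 130.1]
tcp_rot: [0.0, 1.0, -0.014, 0.0]
force: [0.8, 0.4, -1.2]
gripper_width: 26.0
gripper_force: 40.0
t 29.5 tcp [497.2 126.2 130.1] yaw -1.6 q [ 0.03  0.3   1.78 -0.    1.07  1.63] w 26.0
dx dy dz cm [  1.47  27.39 -17.49] rot deg [ 0.01 -0.05  0.  ]
```

```bash
python3 -m creep '[{"dx":0,"dy":0,"dz":-0.5,"rx":0,"ry":0,"rz":0,"claw":-0.8},{"dx":0,"dy":0,"dz":-1.5,"rx":0,"ry":0,"rz":0,"claw":-0.8},{"dx":0,"dy":0,"dz":-3,"rx":0,"ry":0,"rz":0,"claw":-0.8},{"dx":0,"dy":0,"dz":-5,"rx":0,"ry":0,"rz":0,"claw":-0.8},{"dx":0,"dy":0,"dz":-7.5,"rx":0,"ry":0,"rz":0,"claw":-0.8},{"dx":0,"dy":0,"dz":-10,"rx":0,"ry":0,"rz":0,"claw":-0.8},{"dx":0,"dy":0,"dz":-12.5,"rx":0,"ry":0,"rz":0,"claw":-0.8},{"dx":0,"dy":0,"dz":-14.5,"rx":0,"ry":0,"rz":0,"claw":-0.8},{"dx":0,"dy":0,"dz":-16,"rx":0,"ry":0,"rz":0,"claw":-0.8},{"dx":0,"dy":0,"dz":-17,"rx":0,"ry":0,"rz":0,"claw":-0.8},{"dx":0,"dy":0,"dz":-17.5,"rx":0,"ry":0,"rz":0,"claw":-0.8},{"dx":0,"dy":0,"dz":-17.5,"rx":0,"ry":0,"rz":0,"claw":-0.8}]'|sed -n '1,2p;5p'
python3 -m creep '[{"dx":0,"dy":0.5,"dz":0,"rx":0,"ry":0,"rz":0.3,"claw":-0.8},{"dx":0.1,"dy":2,"dz":0,"rx":0,"ry":0,"rz":1,"claw":-0.8},{"dx":0.2,"dy":4.5,"dz":0,"rx":0,"ry":0,"rz":2,"claw":-0.8},{"dx":0.4,"dy":7.7,"dz":0,"rx":0,"ry":0,"rz":3,"claw":-0.8},{"dx":0.6,"dy":11.2,"dz":0,"rx":0,"ry":0,"rz":4,"claw":-0.8},{"dx":0.8,"dy":14.7,"dz":0,"rx":0,"ry":0,"rz":5,"claw":-0.8},{"dx":1,"dy":18.2,"dz":0,"rx":0,"ry":0,"rz":6,"claw":-0.8},{"dx":1.1,"dy":21.5,"dz":0,"rx":0,"ry":0,"rz":7,"claw":-0.8},{"dx":1.2,"dy":24.3,"dz":0,"rx":0,"ry":0,"rz":7.8,"claw":-0.8},{"dx":1.3,"dy":26.3,"dz":0,"rx":0,"ry":0,"rz":8.4,"claw":-0.8},{"dx":1.4,"dy":27.2,"dz":0,"rx":0,"ry":0,"rz":8.7,"claw":-0.8},{"dx":1.4,"dy":27.4,"dz":0,"rx":0,"ry":0,"rz":8.7,"claw":-0.8}]'|sed -n '1,2p;5p'
python3 -m creep '[{"dx":0,"dy":0,"dz":0,"rx":0,"ry":0,"rz":0,"claw":-0.8},{"dx":0,"dy":0,"dz":0,"rx":0,"ry":0,"rz":0,"claw":-0.8},{"dx":0,"dy":0,"dz":0,"rx":0,"ry":0,"rz":0,"claw":-0.8}]'|sed -n '1,2p;5p'
python3 go.py 503.9 -148 190 -10.3
```

```text
time_s: 30.5
tcp_pos: [497.3, 126.3, 305.8]
gripper_width: 25.5
time_s: 31.5
tcp_pos: [502.8, -149.6, 303.2]
gripper_width: 25.5
time_s: 31.75
tcp_pos: [503.3, -146.7, 304.5]
gripper_width: 25.7
t 31.75 tcp [ 503.3 -146.7  304.5] yaw -10.21 q [-0.5   0.18  1.48  0.    1.48  1.25] w 25.7
dx dy dz cm [ 0.09  0.13 11.45] rot deg [-0.03  0.02  0.09]
```

```bash
python3 -m creep '[{"dx":0,"dy":0,"dz":0.5,"rx":0,"ry":0,"rz":0,"claw":-0.8},{"dx":0,"dy":0,"dz":2,"rx":0,"ry":0,"rz":0,"claw":-0.8},{"dx":0,"dy":0,"dz":4,"rx":0,"ry":0,"rz":0,"claw":-0.8},{"dx":0,"dy":0,"dz":6.5,"rx":0,"ry":0,"rz":0,"claw":-0.8},{"dx":0,"dy":0,"dz":8.5,"rx":0,"ry":0,"rz":0,"claw":-0.8},{"dx":0,"dy":0,"dz":10,"rx":0,"ry":0,"rz":0,"claw":-0.8},{"dx":0,"dy":0,"dz":11,"rx":0,"ry":0,"rz":0,"claw":-0.8},{"dx":0,"dy":0,"dz":11.5,"rx":0,"ry":0,"rz":0,"claw":-0.8},{"dx":0,"dy":0,"dz":11.5,"rx":0,"ry":0,"rz":0,"claw":-0.8}]'|sed -n 2,4p
python3 -m creep '[{"dx":0,"dy":0,"dz":1,"rx":0,"ry":0,"rz":0,"claw":-0.8},{"dx":0,"dy":0,"dz":2.5,"rx":0,"ry":0,"rz":0,"claw":-0.8},{"dx":0,"dy":0,"dz":4,"rx":0,"ry":0,"rz":0,"claw":-0.8},{"dx":0,"dy":0,"dz":5.2,"rx":0,"ry":0,"rz":0,"claw":-0.8},{"dx":0,"dy":0,"dz":5.9,"rx":0,"ry":0,"rz":0,"claw":-0.8},{"dx":0,"dy":0,"dz":6.2,"rx":0,"ry":0,"rz":0,"claw":-0.8},{"dx":0,"dy":0,"dz":6.3,"rx":0,"ry":0,"rz":0,"claw":-0.8},{"dx":0,"dy":0,"dz":6.35,"rx":0,"ry":0,"rz":0,"claw":-0.8},{"dx":0,"dy":0,"dz":6.4,"rx":0,"ry":0,"rz":0,"claw":-0.8},{"dx":0,"dy":0,"dz":6.4,"rx":0,"ry":0,"rz":0,"claw":-0.8}]'|sed -n '2p;4p'
python3 -m creep '[{"dx":0,"dy":0,"dz":0.05,"rx":0,"ry":0,"rz":0,"claw":-0.8},{"dx":0,"dy":0,"dz":0.1,"rx":0,"ry":0,"rz":0,"claw":-0.8},{"dx":0,"dy":0,"dz":0.15,"rx":0,"ry":0,"rz":0,"claw":-0.8},{"dx":0,"dy":0,"dz":0.15,"rx":0,"ry":0,"rz":0,"claw":-0.8}]'|sed -n '1,2p;4,5p'
```

```text
tcp_pos: [502.9, -147.3, 188.8]
tcp_rot: [-0.0, 0.996, -0.089, -0.001]
force: [-0.3, 0.3, -1.9]
tcp_pos: [503.8, -148.3, 126.3]
force: [0.5, -0.9, -1.6]
time_s: 33.67
tcp_pos: [503.9, -148.3, 126.0]
force: [-3.6, 1.6, 10.1]
gripper_width: 26.0
```

Contact again. Release, lift, then move off towards the packing side for a clear view.

```bash
python3 -m creep '[{"dx":0,"dy":0,"dz":-0.05,"rx":0,"ry":0,"rz":0,"claw":-0.4},{"dx":0,"dy":0,"dz":-0.05,"rx":0,"ry":0,"rz":0,"claw":-0.2},{"dx":0,"dy":0,"dz":-0.05,"rx":0,"ry":0,"rz":0,"claw":0.3},{"dx":0,"dy":0,"dz":-0.05,"rx":0,"ry":0,"rz":0,"claw":0.3},{"dx":0,"dy":0,"dz":-0.05,"rx":0,"ry":0,"rz":0,"claw":0.3},{"dx":0,"dy":0,"dz":-1,"rx":0,"ry":0,"rz":0,"claw":0.3},{"dx":0,"dy":0,"dz":-3,"rx":0,"ry":0,"rz":0,"claw":0.3},{"dx":0,"dy":0,"dz":-6,"rx":0,"ry":0,"rz":0,"claw":0.3},{"dx":0,"dy":0,"dz":-9,"rx":0,"ry":0,"rz":0,"claw":0.3},{"dx":0,"dy":0,"dz":-12,"rx":0,"ry":0,"rz":0,"claw":0.3},{"dx":0,"dy":0,"dz":-14,"rx":0,"ry":0,"rz":0,"claw":0.3},{"dx":0,"dy":0,"dz":-14.5,"rx":0,"ry":0,"rz":0,"claw":0.3}]'|sed -n '1,2p;5p'; python3 -m creep '[{"dx":-0.3,"dy":-1.5,"dz":0,"rx":0,"ry":0,"rz":0,"claw":0.3},{"dx":-0.7,"dy":-4.5,"dz":0,"rx":0,"ry":0,"rz":0,"claw":0.3},{"dx":-1.3,"dy":-8.4,"dz":0,"rx":0,"ry":0,"rz":0,"claw":0.3},{"dx":-2,"dy":-12.3,"dz":0,"rx":0,"ry":0,"rz":0,"claw":0.3},{"dx":-2.6,"dy":-16.2,"dz":0,"rx":0,"ry":0,"rz":0,"claw":0.3},{"dx":-3.2,"dy":-20.1,"dz":0,"rx":0,"ry":0,"rz":0,"claw":0.3},{"dx":-3.9,"dy":-24,"dz":0,"rx":0,"ry":0,"rz":0,"claw":0.3},{"dx":-4.5,"dy":-27,"dz":0,"rx":0,"ry":0,"rz":0,"claw":0.3},{"dx":-5,"dy":-29,"dz":0,"rx":0,"ry":0,"rz":0,"claw":0.3},{"dx":-5,"dy":-29.5,"dz":0,"rx":0,"ry":0,"rz":0,"claw":0.3},{"dx":-5,"dy":-29.5,"dz":0,"rx":0,"ry":0,"rz":0,"claw":0.3},{"dx":-5,"dy":-29.5,"dz":0,"rx":0,"ry":0,"rz":0,"claw":0.3}]'|sed -n 1,4p
for a in "maroon 152 -190 -110" "green 152 -270 -180" "blue 152 -350 -255" "yellow 152 -430 -335"; do python3 look.py $a 2>/dev/null; done; python3 - <<'E'
from station import vision
import cv2,numpy as np
cv2.imwrite("pics/end.png",np.hstack([vision.capture("top")["frame"][100:300,140:480],vision.capture("side")["frame"][20:220,180:380]]))
E
```

```text
time_s: 34.67
tcp_pos: [504.9, -148.9, 273.9]
gripper_width: 60.4
time_s: 35.67
tcp_pos: [506.7, 150.6, 268.5]
tcp_rot: [0.0, 0.996, -0.09, -0.001]
force: [-0.8, 0.1, 0.4]
top 590 z 152.8 rect [ 504.1 -147.6  104.5   26.2  -10.2] in slot along/across [ 0.7 -0.5]
side 11 z 136.6 rect [ 459.6 -109.4   13.3   10.4   89.9] in slot along/across [-49.9  29.1]
top 611 z 152.6 rect [ 489.5 -226.4  104.6   26.5  -10.2] in slot along/across [ 0.5 -0.9]
side 3 z 139.5 rect [ 439.9 -194.     9.6    0.    89. ] in slot along/across [-54.1  22.1]
top 604 z 152.8 rect [ 475.5 -305.3  104.2   26.6  -10.2] in slot along/across [ 1.  -1.6]
side 36 z 149.4 rect [ 438.7 -290.4   28.8   27.7   79.3] in slot along/across [-37.9   6.4]
top 632 z 152.7 rect [ 459.2 -378.9  104.5   26.7  -10.3] in slot along/across [-2.   2.5]
side 67 z 148.4 rect [ 426.5 -360.2   36.    35.4   -6.6] in slot along/across [-37.5  15. ]
```

View pics/end.png

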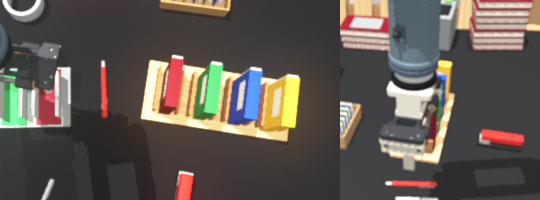

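The final picture shows maroon, green, blue and yellow upright in the display slots (left crop cols 172–290, rows 55–130). All are within about 2.5 mm of centre and the arm is clear.

```bash
python3 -c "
from station import ticket
print(ticket.finish_job())"
```

```text
the job is handed in; nothing more can be done
None
```

All four books are standing upright in the display rack in reverse order (maroon, green, blue, yellow from the robot's left), each within about 2.5 mm of its slot centre; I handed the job in at about 36 s, and it returned no verdict.

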